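Clamp an objective's screw case in the ratchet bench clamp

ROBOT

A 6-joint arm with a two-finger parallel gripper is mounted at the origin on a cart in front of the work surface, level with it; the furniture and walls round the work are solid. World frame = base frame: x ahead of the robot, y to its left, z up, the work surface at z = 0. Lengths are in mm, angles in degrees, forces in N, time in s.
With the tool pointing down it reaches from about 325 to 750 mm from the base axis. Payload 7.6 kg.
Tool frame: the origin (TCP) lies at the very end of the fingers, on their centre line; the grasp point (between the pads) lies 19 mm behind it; z points along the fingers, y is the line along which they close (so a half turn about z gives the same grasp; the last joint's range is limited). The gripper opens to 85 mm and grips with 20 to 120 N. Pads are 22 mm wide; open, the fingers measure 114 mm over their backs; the gripper's body (76 mm by 85 mm) begins 54 mm behind the grasp point. The pads swing forward as they close: fully open they stand 13 mm farther back than shut.
Start: joints at [-67.97, 2.991, 80.254, -0, 96.75, -4.028], TCP at [230.65, -471.642, 231.323] pointing down, gripper open.
Joint ranges: [-166.34, 166.34], [-52.06, 124.39], [6.96, 135.62], [-60.46, 240.46], [14.63, 156.25], [-167.68, 167.68]. Speed limits (degrees/s): [147.25, 147.25, 172.46, 180, 180, 180].

INTERFACE

Orientations are given as a 3x3 rotation matrix whose columns are the frame's x, y, z axes.
In Python, from bench import bot gives the robot as it stands.
- The arm moves only by the tool send_rows, never from a script. Its argument "motion" is a list of rows, each an object of numbers: "tx", "ty", "tz": the shift along the tool's x, y, z in m; "roll": the turn about the tool's z in degrees. In form: [{"tx": .., "ty": .., "tz": .., "roll": ..}, ...]. A call has 1 to 5 rows; each row shifts and turns the commanded pose from where the row before left it, along the tool's axes as they then stand; what a row does not reach is not made up. A row lasts 1/10 s, in which the tool goes at most 50 mm and 8.59 degrees, less where a joint would pass 70% of its speed; a pose out of reach is approached as far as the arm can. A call is refused whole if a number of a shift passes 0.05 or a number of a turn 8.59, either way. A call with a gripper value outside its range is refused whole. "grip" is the closure, from 0 (fully open) to 1 (shut), set as the call begins (left out, the last holds). The fingers move at their own pace and stop on an object; "grip_force" is the grip in N (left out, the last holds). Time passes only in rows, so rows that do not move let the fingers close. It gives the time, the measured TCP pose, the force, the opening and the grip force at its end, in the units of the state.
- bot.observe(): the state, without advancing time (a new reading comes with each control period).
- bot.grab_frame(name): name is "scene" or "side" or "wrist"; returns a dict with "img" (480x640x3 uint8, red, green, blue), "mtx" (3x3 intrinsics, pixels), "position" and "rotation" of the camera in the world. Camera axes: x right, y down, z forward; pixel columns grow to the right and rows downward; lengths in mm; the calibration is good to about 2 mm. The wrist camera is an equidistant fisheye: a pixel r from the principal point sees the ray r / f radians off the axis. A picture is of the moment at which its call begins. There is no depth.
- bot.job_done(): hands the job in; it is judged then, once.
The state is a dict: "t": time; "q": joint angles; "qd": joint speeds; "joint_torque": joint torques, N m; "tcp_pos": TCP position; "tool_rot": TCP orientation; "force": force on the tool from outside, world axes, zero at the start; "moment": the same for the moment, N m; "opening": finger opening in mm; "grip_force": force on a finger pad.
Only numpy, scipy, OpenCV 4.12 (cv2) and the standard library are available. Lean on these libraries where they do the work, as an engineer would, in place of code of your own. Each camera call takes 0.05 s, during which the arm holds its last target. There are 200 camera calls.

TASK

The objective's screw case is stuck and has to be held for unscrewing: stand it upright on the base of the bench clamp, between the sliding jaw and the V jaw, and let go of it. Then squeeze the clamp's ratchet trigger and let it spring back, again and again, until the jaw grips the case firmly (at least 10 newtons), but stop before the clear shell cracks (28 newtons). Move the jaw only by its trigger, leave the other things on the desk where they are, and finish with the trigger released.

Things in the scene. Friction and masses are not known exactly. Their poses are not given: they have to be found in the camera images.
- objective_case: Upright round screw case for a microscope objective: black base, clear shell; 36 mm diameter, 60 mm tall, about 130 g. Origin: centre of its underside; z is its axis, up. Starts on the desk, standing.
- clamp: Low bench clamp screwed to the desk: plate 203 x 64 x 8 mm, grey ratchet housing (72 mm tall), upright black hand grip, toothed bar with sprung jaw, V jaw. Origin on the desk, under the plate; x runs along the bar from hand grip to V jaw, y left of that, z up. Plate x = -85 to 118 mm, housing -54 to -4, post of the V jaw 103 to 117 (48 mm tall). Jaws: 30 mm wide, heights 12 to 44 mm.
- stand_spot (a point): Point on top of the clamp's base plate (8 mm above the desk), at clamp x = 62 mm: a case with its axis here is clear of both jaws. Axes as the clamp's. The V jaw (120 degrees) is on a set screw: a case pressed home in it has its axis anywhere from clamp x = 66 to 74 mm; this is not measured and must be felt.
- jaw_front (a point): Centre of the front face of the sliding jaw's pad while unloaded, 28 mm above the desk; starts at clamp x = 31 to 40 mm and goes towards +x with the bar. The pad (30 x 32 mm) is sprung: it yields up to 21 mm back towards its jaw, 1.4 N per mm, and this point does not show that yield, so the grip cannot be read from it.
- trigger (a joint): Trigger angle, rad: 0 released (springs back by itself), 0.46 squeezed home to its stop. A squeeze right home (beyond 0.44) and a full release (below 0.03) make one click: the bar goes on about 7 mm and a pawl holds it; a shorter squeeze may gain nothing. It hinges on a level axis at clamp x = -28 mm, 64 mm above the desk; its top moves towards the hand grip.
- trigger_front (a point): Where to press: on the trigger's front face (away from the hand grip), 45 mm above its pivot; at clamp x = -18.5 mm at rest, -39 mm squeezed home. Dark blade 18 mm wide, 10 thick, top 127 mm up. A free squeeze takes about 8 N here near its end; gripping the case adds about 0.6 N per newton of grip. After release the grip is 1 to 4 N less.
- grip_back (a point): Point on the back of the fixed hand grip, 108 mm above the desk, at clamp x = -70 mm, opposite trigger_front: the two are 51.5 mm apart at rest, 31 mm squeezed home. The hand grip is 12 mm thick (x), 24 mm wide (y), its top 125 mm above the desk. Axes as the clamp's.
- oil_bottle: Amber dropper bottle, 30 mm diameter, 78 mm tall; bystander. Origin: centre of its underside.
- spare_eyepiece: Black stepped eyepiece standing on the desk, 35 mm wide, 46 mm tall; bystander. Origin: centre of its underside.
- strip_tin: White round tin, 41 mm wide, 111 mm tall; bystander. Origin: centre of its underside.
- tape_roll: Roll of clear tape lying flat, 57 mm across, 18 mm high; bystander. Origin: centre of its underside.
- sample_cup: Sample cup with screw lid, 64 mm wide, 69 mm tall; bystander. Origin: centre of its underside.
- sticky_notes: Pad of sticky notes, 51 x 51 x 13 mm; bystander. Origin: centre of its underside.
- label_roll: Roll of white labels lying flat, 66 mm across, 26 mm high; bystander. Origin: centre of its underside.
- jaw: Toothed bar with jaw and sprung pad; moves along the clamp's x. Its origin is the clamp's origin when fully back. The robot must not push it (limit 3 N).
Mind the look-alikes: they are no part of the job. Leave any pink or red look-alike of the objective_case alone.

How it is judged:
By the outcome, as a careful person would: the job done as asked, in the order asked, and still so for the second after the job is handed in, with the robot touching nothing.
It also fails if it takes over 69 s, if anything falls off the work surface, if the arm or the gripper's body presses on something with over 40 N, if the wrist force passes 120 N, or if a joint passes its speed limit or range.

## Working session

There is one attempt and no reset: what is moved stays moved. The work goes in short steps, Python scripts to look and compute and a tool call to move; the robot and the scene stay as the last step left them, time stands still between calls to the robot, and variables do not carry over. Pictures are saved under pics/ and viewed, at most 10 in all, crops included, and the job is handed in when it is done.

Besides the shell and the picture viewer there is one more tool, called after "Call:" as name([rows], argument=value, ...), one row to a line, values as JSON. send_rows: Moves the arm, as the interface text tells. Its arguments: {"type":"object","properties":{"motion":{"type":"array","items":{"type":"object","properties":{"tx":{"type":"number"},"ty":{"type":"number"},"tz":{"type":"number"},"roll":{"type":"number"}}}},"grip":{"type":"number"},"grip_force":{"type":"number"}},"required":["motion"]}

```bash
mkdir -p pics; cat > h.py <<'E'
import numpy as np, cv2
from bench import bot
def snap(n,f):
    d=bot.grab_frame(n); cv2.imwrite(f'pics/{f}.png',cv2.cvtColor(d['img'],cv2.COLOR_RGB2BGR))
    np.savez(f'pics/{f}.npz',**{k:np.array(d[k]) for k in('mtx','position','rotation','img')}); return d
def ray(f,u,v,fish=False):
    d=np.load(f'pics/{f}.npz'); K=d['mtx']; x=(u-K[0,2])/K[0,0]; y=(v-K[1,2])/K[1,1]
    if fish:
        r=np.hypot(x,y)+1e-9; c=np.array([x/r*np.sin(r),y/r*np.sin(r),np.cos(r)])
    else: c=np.array([x,y,1.])
    w=d['rotation']@c; return d['position'],w/np.linalg.norm(w)
def atz(f,u,v,z,fish=False):
    p,w=ray(f,u,v,fish); return p+w*(z-p[2])/w[2]
def tri(*rs):
    A=np.zeros((3,3));b=np.zeros(3)
    for p,w in rs:
        M=np.eye(3)-np.outer(w,w);A+=M;b+=M@p
    x=np.linalg.solve(A,b); return x,[np.linalg.norm((np.eye(3)-np.outer(w,w))@(x-p)) for p,w in rs]
def proj(f,X,fish=False):
    d=np.load(f'pics/{f}.npz');c=d['rotation'].T@(np.array(X)-d['position']);K=d['mtx']
    if fish:
        r=np.hypot(c[0],c[1]);t=np.arctan2(r,c[2]);x,y=c[0]/r*t,c[1]/r*t
    else: x,y=c[0]/c[2],c[1]/c[2]
    return K[0,0]*x+K[0,2],K[1,1]*y+K[1,2]
E
python3 - <<'E'
from h import *
for n in('scene','side','wrist'):
    d=snap(n,n+'0'); print(n,d['mtx'],d['position'],d['rotation'])
print(bot.observe())
E
```

```text
scene [[521.72793179   0.         319.63553298]
 [  0.         521.72793179 239.08977186]
 [  0.           0.           1.        ]] [-129.07380346  724.32995655 1110.80666395] [[-0.71729516 -0.50369443  0.48143491]
 [-0.69676685  0.51664763 -0.49758535]
 [ 0.00189877 -0.69236345 -0.72154643]]
side [[480.05256899   0.         313.30645261]
 [  0.         480.05256899 237.56779575]
 [  0.           0.           1.        ]] [129.01958152 783.81124826 695.20972049] [[-0.88422586 -0.26630384  0.38370157]
 [-0.46703325  0.51285198 -0.72032132]
 [-0.00495778 -0.81612812 -0.57784973]]
wrist [[371.64829954   0.         316.35909706]
 [  0.         371.64829954 232.82819224]
 [  0.           0.           1.        ]] [ 294.7384347  -440.28588084  373.42091233] [[ 0.43900065 -0.8610607  -0.25661819]
 [-0.89848372 -0.42145427 -0.12289552]
 [-0.00233233  0.28451848 -0.95866772]]
{'t': 0.15, 'q': array([-6.79715776e+01,  3.01993838e+00,  8.02972925e+01,  4.24603272e-04,
        9.67489180e+01, -4.02898203e+00]), 'qd': array([ 0.09039751, -0.11732926, -0.13692656, -0.02562275, -0.11525975,
       -0.0854888 ]), 'joint_torque': array([ 9.68123131e-04, -3.81950533e+01, -3.60423839e+01, -6.74551316e-06,
        4.60167357e-03,  2.30831427e-05]), 'tcp_pos': array([ 230.55194408, -471.43403235,  230.67750586]), 'tool_rot': array([[ 8.98354031e-01,  4.39271958e-01, -4.26198338e-04],
       [ 4.39272156e-01, -8.98353395e-01,  1.07299467e-03],
       [ 8.84597440e-05, -1.15114615e-03, -9.99999334e-01]]), 'force': array([-0.22852055, -0.46435026,  0.23075985]), 'moment': array([0.04272281, 0.01648578, 0.00162026]), 'grip_force': 0.0, 'opening': 85.44374471042781}
```

View pics/scene0.png

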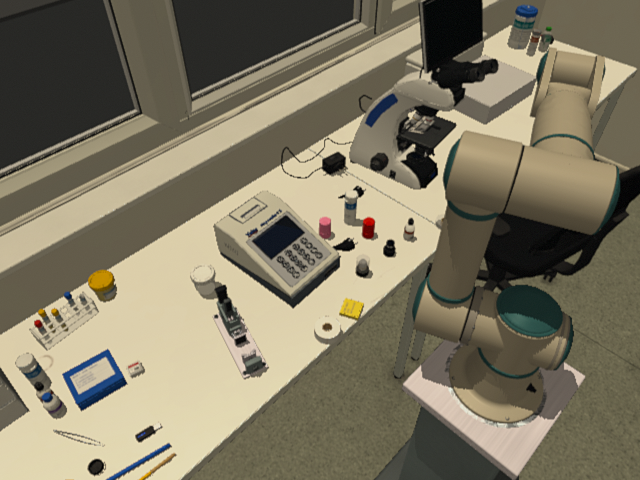

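View pics/side0.png

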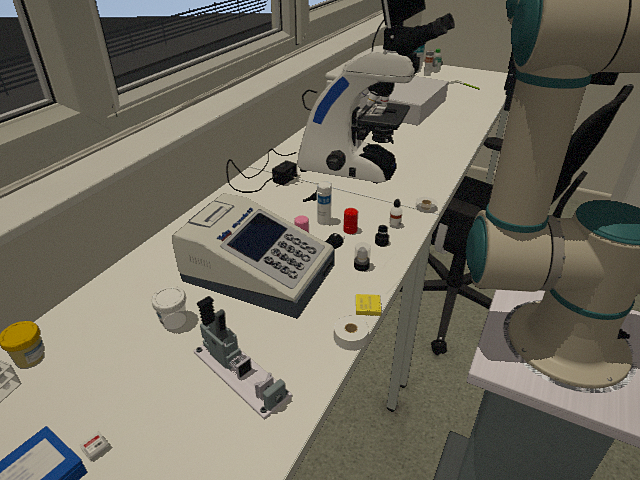

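Scene and side views: the clear-shell, black-base case is at scene (363,267) / side (361,258). It could be confused with the pink case at scene (325,228), the red case at (368,228), the black eyepiece at (389,247) and the bottle at (409,229). The clamp is at scene (240,335) / side (240,355), with the hand grip at the far-left end and the V jaw at the near-right end. I'll check the choice in one close crop.

```bash
python3 - <<'E'
from h import *
a=cv2.imread('pics/scene0.png');b=cv2.imread('pics/side0.png')
r=lambda im,x,y,w,h,W,H:cv2.resize(im[y:y+h,x:x+w],(W,H),interpolation=cv2.INTER_CUBIC)
# scene clamp 195..275,275..385 ; side clamp 185..295,285..425 ; cases
top=np.hstack([r(a,195,280,80,100,320,400),r(b,180,290,120,130,480,400)[:, :480]])
bot_=np.hstack([r(a,335,240,80,40,400,200),r(b,330,220,80,60,400,200)])
cv2.imwrite('pics/crop1.png',np.vstack([top,bot_]))
E
```

```text
(no output)
```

View pics/crop1.png

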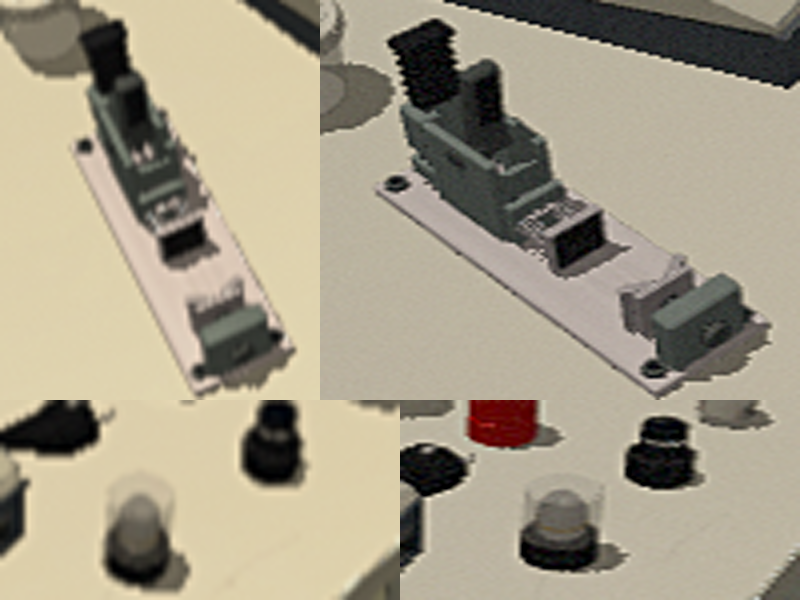

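```bash
python3 - <<'E'
from h import *
S=lambda X,Y:ray('scene0',195+X/4,280+Y/4)
D=lambda X,Y:ray('side0',180+(X-320)/4,290+Y/3.077)
P={}
for n,s,d in [('backL',(75,145),(377,187)),('nearL',(195,395),(660,395)),('nearR',(295,345),(770,318)),('gripTopL',(82,28),(392,40)),('gripTopR',(125,22),(448,20)),('jawTL',(160,235),(555,238)),('jawTR',(200,218),(605,207)),('VpostTL',(202,335),(660,318)),('VpostTR',(268,308),(738,277)),('trigtop',(128,75),(483,65))]:
    x,e=tri(S(*s),D(*d));print(n,x.round(1),np.round(e,1),atz('scene0',195+s[0]/4,280+s[1]/4,8).round(0),atz('side0',180+(d[0]-320)/4,290+d[1]/3.077,8).round(0))
print('case top',tri(ray('scene0',363,256.6),ray('side0',362.8,244)))
print('bot edge',atz('scene0',362.6,276.6,0),atz('side0',361.6,271,0))
E
```

```text
backL [615.5 347.7   1.3] [0.8 0.8] [610. 350.   8.] [612. 352.   8.]
nearL [418.2 411.2   8.9] [0.4 0.4] [419. 411.   8.] [418. 411.   8.]
nearR [403.3 347.3   5.7] [0.4 0.4] [402. 348.   8.] [403. 349.   8.]
gripTopL [601.6 330.6 116.4] [1.2 1.2] [683. 288.   8.] [688. 246.   8.]
gripTopR [582.1 312.8 124.6] [0. 0.] [666. 264.   8.] [675. 217.   8.]
jawTL [497.2 367.1  42.7] [0.8 0.8] [519. 355.   8.] [516. 345.   8.]
jawTR [484.3 346.   52.8] [0.1 0.1] [510. 330.   8.] [509. 315.   8.]
VpostTL [425.1 395.1  49.2] [0.2 0.2] [446. 382.   8.] [444. 370.   8.]
VpostTR [412.5 356.   46. ] [0.2 0.2] [432. 343.   8.] [429. 331.   8.]
trigtop [544.2 339.  129.9] [1.4 1.4] [630. 291.   8.] [632. 244.   8.]
case top (array([438.81513023, -31.17232689,  65.0135334 ]), [np.float64(0.6967423618622401), np.float64(0.6967423618623214)])
bot edge [427.1470638  -21.54766137   0.        ] [431.3219279  -16.91107594   0.        ]
```

```bash
python3 - <<'E'
from h import *
for n,s,d in [('eyep',(389,253),(382,243)),('red',(368,235),(351,231)),('notes',(351,308),(369,303)),('cable',(345,244),(335,241)),('tin',(350,222),(324,221)),('meas',(280,298),(290,310)),('labelroll',(327,328),(351,332)),('cup',(205,290),(172,325))]:
    print(n,atz('scene0',*s,0).round(),atz('side0',*d,0).round())
O=np.array([523.8,345.8]);a=np.radians(163.4);x=np.array([np.cos(a),np.sin(a)]);y=np.array([-x[1],x[0]])
print(x,y)
for c in(62,-54.5): print(c,O+c*x)
s=bot.observe();R=s['tool_rot'];print((R.T@(np.array([438,-33,230])-s['tcp_pos'])).round(1))
E
```

```text
eyep [ 430. -141.    0.] [ 430. -140.    0.]
red [ 521. -154.    0.] [ 519. -153.    0.]
notes [379.  80.   0.] [376.  74.   0.]
cable [545. -79.   0.] [536. -95.   0.]
tin [ 596. -158.    0.] [ 601. -163.    0.]
meas [536. 188.   0.] [512. 168.   0.]
labelroll [381. 169.   0.] [375. 166.   0.]
cup [701. 311.   0.] [700. 315.   0.]
[-0.95832257  0.28568837] [-0.28568837 -0.95832257]
62 [464.38400038 363.51267878]
-54.5 [576.02858031 330.22998398]
[ 379.  -302.7    1.1]
```

Call:
send_rows([
  {"tx": 0.035, "ty": -0.028, "roll": 8.5},
  {"tx": 0.035, "ty": -0.028, "roll": 8.5},
  {"tx": 0.03, "ty": -0.035, "roll": 8.5},
  {"tx": 0.025, "ty": -0.04, "roll": 8.5},
  {"tx": 0.018, "ty": -0.043, "roll": 8.5},
])

```text
invalid input at $.motion[0]: expected keys tx, ty, tz, roll
```

Call:
send_rows([
  {"tx": 0.038, "ty": -0.03, "tz": 0, "roll": 0},
  {"tx": 0.038, "ty": -0.03, "tz": 0, "roll": 0},
  {"tx": 0.038, "ty": -0.03, "tz": 0, "roll": 0},
  {"tx": 0.038, "ty": -0.03, "tz": 0, "roll": 0},
  {"tx": 0.038, "ty": -0.03, "tz": 0, "roll": 0},
], grip=0)

```text
t: 0.65
tcp_pos: [335.7, -251.6, 231.1]
tool_rot: [[0.899, 0.439, 0.0], [0.439, -0.899, -0.0], [0.0, 0.0, -1.0]]
force: [1.0, 0.2, 0.4]
opening: 85.4
grip_force: 0.0
```

Call:
send_rows([
  {"tx": 0.036, "ty": -0.03, "tz": 0, "roll": 0},
  {"tx": 0.036, "ty": -0.03, "tz": 0, "roll": 0},
  {"tx": 0.036, "ty": -0.03, "tz": 0, "roll": 0},
  {"tx": 0.036, "ty": -0.03, "tz": 0, "roll": 0},
  {"tx": 0, "ty": 0, "tz": 0, "roll": 0},
])

```text
t: 1.15
tcp_pos: [413.2, -77.9, 231.1]
tool_rot: [[0.895, 0.446, 0.0], [0.446, -0.895, 0.001], [0.001, -0.001, -1.0]]
force: [-0.4, -0.5, -0.3]
opening: 85.6
grip_force: 0.0
```

Call:
send_rows([
  {"tx": 0, "ty": 0, "tz": 0, "roll": 8.5},
  {"tx": 0, "ty": 0, "tz": 0, "roll": 8.5},
  {"tx": 0, "ty": 0, "tz": 0, "roll": 8.5},
  {"tx": 0, "ty": 0, "tz": 0, "roll": 8.5},
  {"tx": 0, "ty": 0, "tz": 0, "roll": 8.5},
])

```text
t: 1.65
tcp_pos: [411.8, -82.9, 231.1]
tool_rot: [[0.957, -0.29, -0.001], [-0.29, -0.957, -0.0], [-0.0, 0.0, -1.0]]
force: [-0.9, -0.5, -0.3]
opening: 85.4
grip_force: 0.0
```

```bash
python3 - <<'E'
from h import *
snap('wrist','w1');print(proj('w1',[438,-31,0],1),proj('w1',[438,-31,60],1))
E
```

```text
(np.float64(259.9120220767349), np.float64(186.32140643529726)) (np.float64(249.75601820917697), np.float64(197.69352720575773))
```

View pics/w1.png

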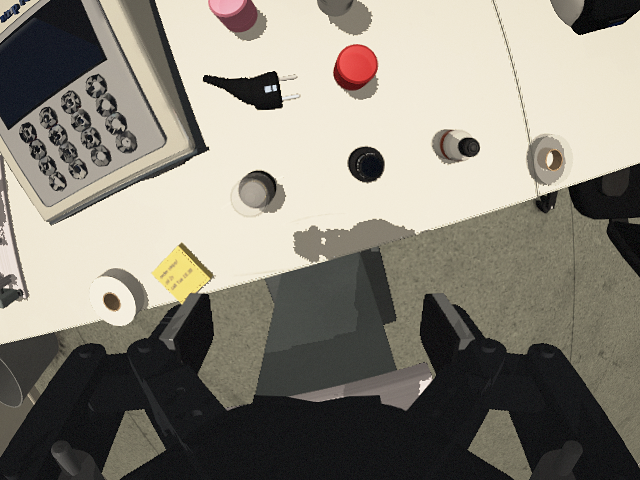

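The wrist view shows the clear case at pixel (258,190): base centre about (261,187), shell top about (250,196). The predicted pixels were (260,186) and (250,198), so the position is confirmed, and nothing stands near it.

Call:
send_rows([
  {"tx": 0.005, "ty": -0.028, "tz": 0.04, "roll": 0},
  {"tx": 0.005, "ty": -0.028, "tz": 0.04, "roll": 0},
  {"tx": 0, "ty": 0, "tz": 0.04, "roll": 0},
  {"tx": 0, "ty": 0, "tz": 0, "roll": 0},
])

```text
t: 2.1
tcp_pos: [434.1, -30.9, 105.9]
tool_rot: [[0.96, -0.28, -0.011], [-0.28, -0.96, 0.001], [-0.011, 0.002, -1.0]]
force: [-0.6, 0.0, -0.4]
opening: 85.5
grip_force: 0.0
```

```bash
python3 - <<'E'
from h import *
snap('wrist','w2');s=bot.observe();print(s['tcp_pos'],proj('w2',[437.5,-31.5,0],1),proj('w2',[437.5,-31.5,60],1))
E
```

```text
[435.88369308 -31.53145336 109.47944158] (np.float64(314.6981605796205), np.float64(223.21683074200192)) (np.float64(314.3572904166557), np.float64(253.39105076817327))
```

View pics/w2.png

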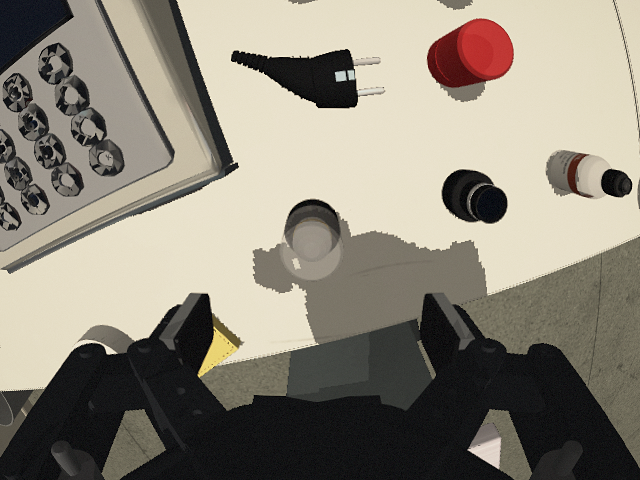

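The wrist close-up shows the case base centred at about (313,226) and its top ring at (311,250), within 3 px of prediction and on the finger midline. I'll descend and grasp.

Call:
send_rows([
  {"tx": 0.001, "ty": 0, "tz": 0.035, "roll": 0},
  {"tx": 0.001, "ty": 0, "tz": 0.035, "roll": 0},
  {"tx": 0, "ty": 0, "tz": 0.017, "roll": 0},
  {"tx": 0, "ty": 0, "tz": 0, "roll": 0},
])

```text
t: 2.55
tcp_pos: [439.3, -32.7, 24.5]
tool_rot: [[0.959, -0.283, -0.001], [-0.283, -0.959, 0.0], [-0.001, 0.0, -1.0]]
force: [-0.3, 0.4, 0.2]
opening: 85.5
grip_force: 0.0
```

Call:
send_rows([
  {"tx": 0, "ty": 0, "tz": 0, "roll": 0},
  {"tx": 0, "ty": 0, "tz": 0, "roll": 0},
  {"tx": 0, "ty": 0, "tz": 0, "roll": 0},
  {"tx": 0, "ty": 0, "tz": 0, "roll": 0},
  {"tx": 0, "ty": 0, "tz": 0, "roll": 0},
], grip=0.7, grip_force=22)

```text
t: 3.05
tcp_pos: [440.4, -32.2, 25.8]
tool_rot: [[0.959, -0.283, 0.003], [-0.283, -0.959, -0.001], [0.003, -0.0, -1.0]]
force: [-0.7, 0.6, 6.9]
opening: 35.2
grip_force: 21.5
```

Call:
send_rows([
  {"tx": 0, "ty": 0, "tz": 0, "roll": 0},
  {"tx": 0, "ty": 0, "tz": 0, "roll": 0},
  {"tx": 0, "ty": 0, "tz": 0, "roll": 0},
  {"tx": 0, "ty": 0, "tz": 0, "roll": 0},
  {"tx": 0, "ty": 0, "tz": 0, "roll": 0},
])

```text
t: 3.55
tcp_pos: [440.5, -32.2, 25.9]
tool_rot: [[0.959, -0.283, 0.003], [-0.283, -0.959, -0.001], [0.003, -0.0, -1.0]]
force: [-1.0, -0.7, 6.5]
opening: 35.4
grip_force: 21.5
```

Call:
send_rows([
  {"tx": 0, "ty": 0, "tz": -0.03, "roll": 0},
  {"tx": 0, "ty": 0, "tz": -0.045, "roll": 0},
  {"tx": 0, "ty": 0, "tz": -0.045, "roll": 0},
  {"tx": -0.005, "ty": -0.02, "tz": -0.02, "roll": 0},
  {"tx": -0.01, "ty": -0.035, "tz": 0, "roll": 0},
])

```text
t: 4.05
tcp_pos: [442.5, 24.4, 168.7]
tool_rot: [[0.958, -0.286, 0.008], [-0.286, -0.958, -0.001], [0.008, -0.001, -1.0]]
force: [1.3, -0.2, -1.2]
opening: 35.6
grip_force: 22.7
```

Call:
send_rows([
  {"tx": -0.01, "ty": -0.042, "tz": 0, "roll": 0},
  {"tx": -0.01, "ty": -0.042, "tz": 0, "roll": 0},
  {"tx": -0.01, "ty": -0.042, "tz": 0, "roll": 0},
  {"tx": -0.01, "ty": -0.042, "tz": 0, "roll": 0},
  {"tx": -0.01, "ty": -0.042, "tz": 0, "roll": 0},
])

```text
t: 4.55
tcp_pos: [451.8, 242.3, 164.5]
tool_rot: [[0.959, -0.283, 0.0], [-0.283, -0.959, -0.0], [0.0, 0.0, -1.0]]
force: [0.9, -1.0, -0.8]
opening: 35.3
grip_force: 22.7
```

Call:
send_rows([
  {"tx": -0.01, "ty": -0.042, "tz": 0, "roll": 0},
  {"tx": -0.01, "ty": -0.04, "tz": 0, "roll": 0},
  {"tx": -0.005, "ty": -0.03, "tz": 0, "roll": 0},
  {"tx": 0, "ty": 0, "tz": 0, "roll": 0},
  {"tx": 0, "ty": 0, "tz": 0, "roll": 0},
])

```text
t: 5.05
tcp_pos: [459.5, 355.2, 163.9]
tool_rot: [[0.959, -0.282, -0.001], [-0.282, -0.959, -0.001], [-0.0, 0.001, -1.0]]
force: [0.2, -0.3, -1.9]
opening: 35.6
grip_force: 22.8
```

```bash
python3 - <<'E'
from h import *
snap('wrist','w3');snap('side','s3');snap('scene','c3');s=bot.observe();print(s['tcp_pos'],s['tool_rot'],s['force'],s['opening'])
O=np.array([523.8,345.8]);a=np.radians(163.4);x=np.array([np.cos(a),np.sin(a)]);y=np.array([-x[1],x[0]])
d=s['tool_rot'].T@(np.array([*(O+62*x),0])-s['tcp_pos']);print(d)
for p in[(118,32),(118,-32),(-85,32),(-85,-32),(62,0)]: print(p,[np.round(proj(f,[*(O+p[0]*x+p[1]*y),8],f=='w3'),0) for f in('w3','s3','c3')])
E
```

```text
[459.95999216 354.08199836 164.40338091] [[ 9.58812350e-01 -2.84040273e-01  1.39015303e-05]
 [-2.84040255e-01 -9.58812305e-01 -3.10621997e-04]
 [ 1.01558115e-04  2.93879613e-04 -9.99999952e-01]] [ 0.16287965 -0.10316361 -1.49634092] 35.35815070290947
[  1.54640436 -10.34716374 164.40050509]
(118, 32) [array([341., 273.]), array([293., 394.]), array([269., 366.])]
(118, -32) [array([268., 273.]), array([264., 418.]), array([244., 378.])]
(-85, 32) [array([345.,  31.]), array([221., 332.]), array([235., 306.])]
(-85, -32) [array([264.,  32.]), array([193., 350.]), array([212., 316.])]
(62, 0) [array([304., 210.]), array([257., 386.]), array([247., 354.])]
```

View pics/w3.png

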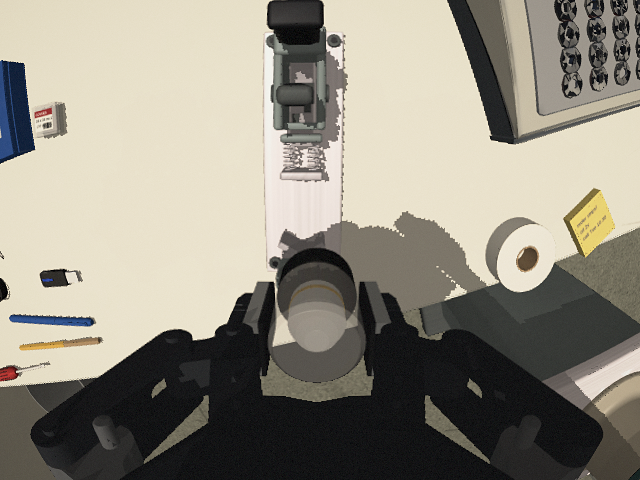

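The wrist view shows the plate edges at x≈265 and 343, matching the projected clamp pose. The jaw front is at about (301,178), and the case is held upright with its black base front edge at (316,248).

```bash
python3 - <<'E'
from h import *
s=bot.observe();R=s['tool_rot'];p=s['tcp_pos']
for o in(-4,-2,0,2):
    c=p+R@np.array([o,0,25.9]);t=np.radians(np.arange(0,360,5))
    q=np.array([proj('w3',c+R@np.array([18*np.cos(k),18*np.sin(k),0]),1) for k in t]);b=np.array([proj('w3',c+R@np.array([18*np.cos(k),18*np.sin(k),-60]),1) for k in t])
    print(o,q.min(0),q.max(0),'top',b.min(0),b.max(0))
O=np.array([523.8,345.8]);a=np.radians(163.4);x=np.array([np.cos(a),np.sin(a)]);y=np.array([-x[1],x[0]])
for z in (28,44):
  for X in(31,34,37,40): print(z,X,np.round([proj('w3',[*(O+X*x+Y*y),z],1) for Y in(-15,15)],1).ravel())
E
```

```text
-4 [280.66240156 246.56567686] [353.30013362 312.86233579] top [265.83579254 305.33582807] [368.75880712 389.03629921]
-2 [280.52935392 242.58654243] [353.4539563  309.46002161] top [265.48384137 299.91550396] [369.14642549 385.04794179]
0 [280.39764944 238.57935994] [353.60651579 306.02367289] top [265.13248723 294.41362665] [369.53374336 380.98627035]
2 [280.267362   234.54477323] [353.75773393 302.55337277] top [264.78201082 288.83080752] [369.92046923 376.85024198]
28 31 [283.4 176.1 323.1 176.1]
28 34 [283.4 180.1 323.  180.1]
28 37 [283.5 184.  323.  184. ]
28 40 [283.5 187.8 323.  187.9]
44 31 [281.4 179.2 323.5 179.2]
44 34 [281.5 183.3 323.5 183.3]
44 37 [281.6 187.5 323.4 187.5]
44 40 [281.6 191.6 323.4 191.6]
```

Call:
send_rows([
  {"tx": 0.002, "ty": -0.005, "tz": 0, "roll": 0},
  {"tx": 0.002, "ty": -0.005, "tz": 0.02, "roll": 0},
  {"tx": 0, "ty": 0, "tz": 0.04, "roll": 0},
  {"tx": 0, "ty": 0, "tz": 0.04, "roll": 0},
  {"tx": 0, "ty": 0, "tz": 0.018, "roll": 0},
])

```text
t: 5.7
tcp_pos: [465.3, 361.9, 42.2]
tool_rot: [[0.959, -0.284, -0.004], [-0.284, -0.959, -0.003], [-0.003, 0.004, -1.0]]
force: [-0.3, 1.4, -1.7]
opening: 35.1
grip_force: 22.9
```

Call:
send_rows([
  {"tx": 0, "ty": 0, "tz": 0, "roll": 0},
  {"tx": 0, "ty": 0, "tz": 0.004, "roll": 0},
  {"tx": 0, "ty": 0, "tz": 0.003, "roll": 0},
  {"tx": 0, "ty": 0, "tz": 0, "roll": 0},
])

```text
t: 6.1
tcp_pos: [466.9, 363.7, 40.2]
tool_rot: [[0.959, -0.283, 0.001], [-0.283, -0.959, 0.001], [0.001, -0.001, -1.0]]
force: [-0.4, 0.1, -1.3]
opening: 35.1
grip_force: 22.8
```

Call:
send_rows([
  {"tx": 0, "ty": 0, "tz": 0.002, "roll": 0},
  {"tx": 0, "ty": 0, "tz": 0, "roll": 0},
])

```text
t: 6.3
tcp_pos: [466.6, 363.5, 37.6]
tool_rot: [[0.959, -0.283, 0.0], [-0.283, -0.959, 0.0], [0.0, -0.0, -1.0]]
force: [-0.9, 0.4, -2.3]
opening: 35.4
grip_force: 22.9
```

Call:
send_rows([
  {"tx": 0, "ty": 0, "tz": 0.002, "roll": 0},
  {"tx": 0, "ty": 0, "tz": 0, "roll": 0},
])

```text
t: 6.5
tcp_pos: [466.4, 363.4, 35.1]
tool_rot: [[0.959, -0.283, -0.0], [-0.283, -0.959, -0.0], [-0.0, 0.0, -1.0]]
force: [-0.2, -0.2, -2.4]
opening: 35.2
grip_force: 22.9
```

Call:
send_rows([
  {"tx": 0, "ty": 0, "tz": 0.001, "roll": 0},
  {"tx": 0, "ty": 0, "tz": 0, "roll": 0},
])

```text
t: 6.7
tcp_pos: [466.5, 363.4, 34.1]
tool_rot: [[0.959, -0.283, -0.0], [-0.283, -0.959, -0.0], [-0.0, 0.0, -1.0]]
force: [0.2, -0.3, -1.4]
opening: 35.5
grip_force: 22.9
```

Call:
send_rows([
  {"tx": 0, "ty": 0, "tz": 0.001, "roll": 0},
  {"tx": 0, "ty": 0, "tz": 0, "roll": 0},
])

```text
t: 6.9
tcp_pos: [466.6, 363.5, 33.9]
tool_rot: [[0.959, -0.283, 0.0], [-0.283, -0.959, 0.0], [0.0, -0.0, -1.0]]
force: [-2.7, -0.8, 3.0]
opening: 35.4
grip_force: 23.2
```

Call:
send_rows([
  {"tx": 0, "ty": 0, "tz": 0, "roll": 0},
  {"tx": 0, "ty": 0, "tz": 0, "roll": 0},
  {"tx": 0, "ty": 0, "tz": 0, "roll": 0},
  {"tx": 0, "ty": 0, "tz": 0, "roll": 0},
  {"tx": 0, "ty": 0, "tz": 0, "roll": 0},
], grip=0)

```text
t: 7.4
tcp_pos: [466.5, 363.4, 33.2]
tool_rot: [[0.959, -0.283, -0.0], [-0.283, -0.959, -0.0], [0.0, 0.0, -1.0]]
force: [-0.6, 0.7, -0.4]
opening: 85.3
grip_force: 0.0
```

Call:
send_rows([
  {"tx": 0, "ty": 0, "tz": -0.03, "roll": 0},
  {"tx": 0, "ty": 0, "tz": -0.045, "roll": 0},
  {"tx": 0, "ty": 0, "tz": -0.045, "roll": 0},
  {"tx": 0, "ty": 0, "tz": -0.04, "roll": 0},
  {"tx": 0, "ty": 0, "tz": 0, "roll": 0},
])

```text
t: 7.9
tcp_pos: [468.6, 364.9, 201.0]
tool_rot: [[0.959, -0.283, 0.01], [-0.283, -0.959, 0.007], [0.008, -0.01, -1.0]]
force: [0.5, -0.4, -0.9]
opening: 85.1
grip_force: 0.0
```

```bash
python3 - <<'E'
from h import *
snap('wrist','w4');d=snap('side','s4');snap('scene','c4');s=bot.observe();print(s['tcp_pos'],s['q'],s['opening'])
b=cv2.imread('pics/s4.png')[290:425,180:300];a=cv2.imread('pics/c4.png')[280:380,195:275];w=cv2.imread('pics/w4.png')
cv2.imwrite('pics/m4.png',np.hstack([cv2.resize(w[60:360,200:400],(400,600)),np.vstack([cv2.resize(b,(400,340)),cv2.resize(a,(400,260))])]))
E
```

```text
[466.22482722 363.29544969 192.316753  ] [ 3.43494484e+01  1.45089317e+01  7.19476695e+01 -4.33812182e-03
  9.36128808e+01  1.40788666e+02] 85.2646707035022
```

View pics/m4.png

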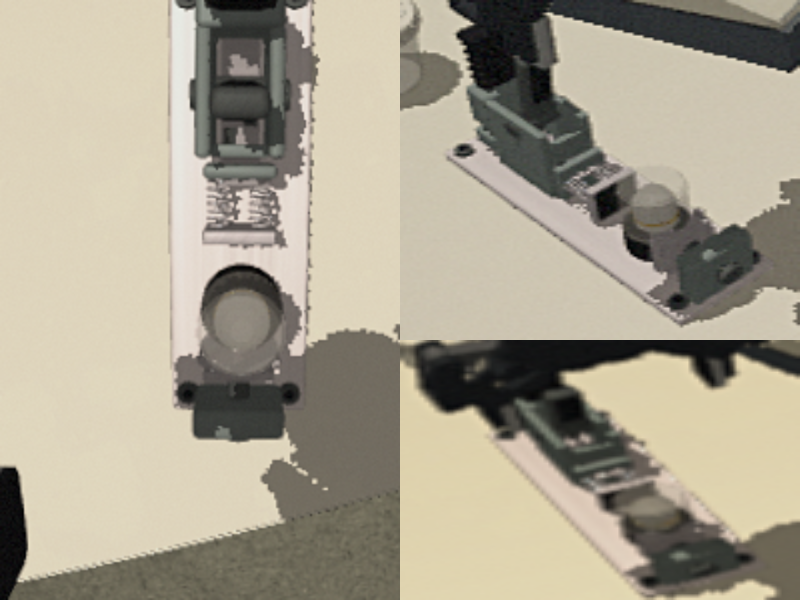

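The crop shows the case standing upright and central on the plate, clear of the pad front (wrist about (320,181)) and of the V jaw. Next I turn the gripper a quarter turn and go above the trigger.

Call:
send_rows([
  {"tx": 0.036, "ty": 0, "tz": -0.008, "roll": 0},
  {"tx": 0.038, "ty": 0, "tz": 0, "roll": 0},
  {"tx": 0.038, "ty": 0, "tz": 0, "roll": 0},
  {"tx": 0, "ty": 0.001, "tz": 0, "roll": -8},
  {"tx": 0, "ty": 0, "tz": 0, "roll": -8},
])

```text
t: 8.55
tcp_pos: [573.9, 329.6, 197.4]
tool_rot: [[1.0, -0.004, -0.005], [-0.004, -1.0, -0.003], [-0.005, 0.003, -1.0]]
force: [0.5, 0.2, 1.4]
opening: 85.4
grip_force: 0.0
```

Call:
send_rows([
  {"tx": 0, "ty": 0, "tz": 0, "roll": -8.5},
  {"tx": 0, "ty": 0, "tz": 0, "roll": -8.5},
  {"tx": 0, "ty": 0, "tz": 0, "roll": -8.5},
  {"tx": 0, "ty": 0, "tz": 0, "roll": -8.5},
  {"tx": 0, "ty": 0, "tz": 0, "roll": -8.5},
])

```text
t: 9.05
tcp_pos: [573.0, 330.4, 198.4]
tool_rot: [[0.738, 0.674, -0.004], [0.674, -0.738, -0.002], [-0.004, -0.001, -1.0]]
force: [0.7, -0.4, 0.4]
opening: 85.4
grip_force: 0.0
```

Call:
send_rows([
  {"tx": 0, "ty": 0, "tz": 0, "roll": -8.5},
  {"tx": 0, "ty": 0, "tz": 0, "roll": -8.5},
  {"tx": 0, "ty": 0, "tz": 0, "roll": -8.5},
  {"tx": 0, "ty": 0, "tz": 0, "roll": -6},
  {"tx": 0, "ty": 0, "tz": 0, "roll": 0},
])

```text
t: 9.55
tcp_pos: [573.0, 330.5, 198.7]
tool_rot: [[0.282, 0.959, -0.004], [0.959, -0.282, -0.002], [-0.003, -0.003, -1.0]]
force: [0.7, 0.3, 0.1]
opening: 84.8
grip_force: 0.0
```

```bash
python3 - <<'E'
from h import *
snap('wrist','w5');s=bot.observe();print(s['tcp_pos'],s['tool_rot'].round(3),s['q'].round(1),s['force'])
O=np.array([523.8,345.8]);a=np.radians(163.4);x=np.array([np.cos(a),np.sin(a)]);y=np.array([-x[1],x[0]])
print((s['tool_rot'].T@(np.array([*(O-52*x),88])-s['tcp_pos'])).round(1))
for X,z in((31,44),(33,44),(35,44),(44,8),(42,8),(46,8)): print(X,z,proj('w4',[*(O+X*x),z],1))
for n,p in dict(gripTback=(-70,12,125),gripTfront=(-58,12,125),gtb2=(-70,-12,125),gtf2=(-58,-12,125),tr1=(-17,9,127),tr2=(-17,-9,127)).items(): print(n,np.round(proj('w5',[*(O+p[0]*x+p[1]*y),p[2]],1)))
E
```

```text
[573.13238762 330.52536131 199.05872677] [[ 0.285  0.958 -0.003]
 [ 0.958 -0.285 -0.002]
 [-0.002 -0.002 -1.   ]] [26.8 26.2 56.6 -0.  97.4 43.4] [ 0.30164872  0.13003369 -0.23732785]
[  0.8   0.6 111.1]
31 44 (np.float64(320.7904593564557), np.float64(181.37545706177895))
33 44 (np.float64(320.7787325174636), np.float64(183.79696591946325))
35 44 (np.float64(320.76691048534076), np.float64(186.2137403699433))
44 8 (np.float64(320.6646349323095), np.float64(189.81803204121888))
42 8 (np.float64(320.67522118738975), np.float64(187.66672063548668))
46 8 (np.float64(320.65397784988437), np.float64(191.9651936561184))
gripTback [348. 262.]
gripTfront [328. 262.]
gtb2 [349. 225.]
gtf2 [329. 224.]
tr1 [262. 258.]
tr2 [261. 230.]
```

View pics/w5.png

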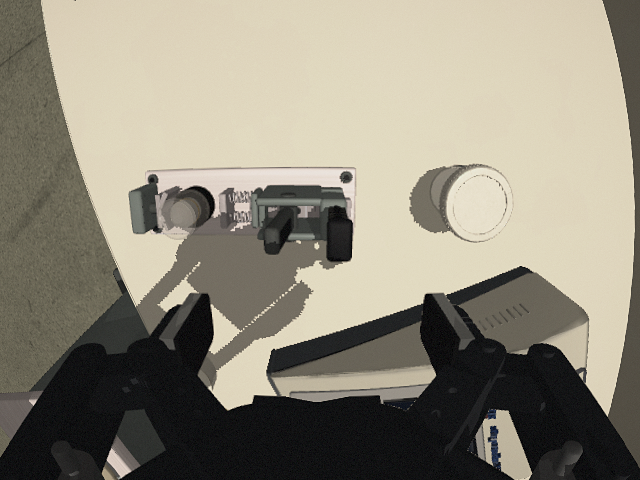

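The wrist view shows the hand grip top at x 328–352, y 220–261 and the trigger top's front edge at x≈264, both within 3 px of prediction. Descending astride both.

Call:
send_rows([
  {"tx": 0.001, "ty": 0, "tz": 0.03, "roll": 0},
  {"tx": 0, "ty": 0, "tz": 0.035, "roll": 0},
  {"tx": 0, "ty": 0, "tz": 0.03, "roll": 0},
  {"tx": 0, "ty": 0, "tz": 0.015, "roll": 0},
  {"tx": 0, "ty": 0, "tz": 0, "roll": 0},
])

```text
t: 10.1
tcp_pos: [572.5, 331.0, 87.9]
tool_rot: [[0.285, 0.959, -0.005], [0.959, -0.285, -0.003], [-0.004, -0.004, -1.0]]
force: [0.4, -0.6, 0.8]
opening: 85.1
grip_force: 0.0
```

Call:
send_rows([
  {"tx": 0, "ty": 0.002, "tz": 0, "roll": 0},
  {"tx": 0, "ty": 0.002, "tz": 0, "roll": 0},
  {"tx": 0, "ty": 0, "tz": 0, "roll": 0},
])

```text
t: 10.4
tcp_pos: [578.9, 330.9, 93.3]
tool_rot: [[0.284, 0.959, 0.003], [0.959, -0.284, 0.001], [0.002, 0.003, -1.0]]
force: [0.7, 1.0, -0.8]
opening: 85.3
grip_force: 0.0
```

Call:
send_rows([
  {"tx": 0, "ty": 0, "tz": 0.002, "roll": 0},
  {"tx": 0, "ty": 0, "tz": 0, "roll": 0},
  {"tx": 0, "ty": 0, "tz": 0, "roll": 0},
  {"tx": 0, "ty": 0, "tz": 0, "roll": 0},
  {"tx": 0, "ty": 0, "tz": 0, "roll": 0},
], grip=0.45, grip_force=35)

```text
t: 10.9
tcp_pos: [576.4, 331.6, 90.3]
tool_rot: [[0.282, 0.959, -0.002], [0.959, -0.282, 0.001], [0.0, -0.003, -1.0]]
force: [-7.8, 0.6, 7.4]
opening: 46.7
grip_force: 4.9
```

Call:
send_rows([
  {"tx": 0, "ty": 0, "tz": 0, "roll": 0},
  {"tx": 0, "ty": 0, "tz": 0, "roll": 0},
  {"tx": 0, "ty": 0, "tz": 0, "roll": 0},
], grip=0.53)

```text
t: 11.2
tcp_pos: [576.4, 331.7, 90.7]
tool_rot: [[0.282, 0.959, -0.002], [0.959, -0.282, 0.001], [0.001, -0.003, -1.0]]
force: [-9.2, 1.0, 8.4]
opening: 40.3
grip_force: 5.7
```

Call:
send_rows([
  {"tx": 0, "ty": 0, "tz": 0, "roll": 0},
  {"tx": 0, "ty": 0, "tz": 0, "roll": 0},
  {"tx": 0, "ty": 0, "tz": 0, "roll": 0},
], grip=0.58)

```text
t: 11.5
tcp_pos: [576.9, 331.6, 91.0]
tool_rot: [[0.282, 0.959, -0.002], [0.959, -0.282, 0.002], [0.001, -0.002, -1.0]]
force: [-5.7, 1.0, 9.7]
opening: 36.5
grip_force: 34.2
```

Call:
send_rows([
  {"tx": 0, "ty": 0, "tz": 0, "roll": 0},
  {"tx": 0, "ty": 0, "tz": 0, "roll": 0},
  {"tx": 0, "ty": 0, "tz": 0, "roll": 0},
  {"tx": 0, "ty": 0, "tz": 0, "roll": 0},
], grip=0)

```text
t: 11.9
tcp_pos: [578.2, 330.4, 89.2]
tool_rot: [[0.283, 0.959, 0.001], [0.959, -0.283, -0.0], [-0.0, 0.001, -1.0]]
force: [0.5, -0.1, -0.5]
opening: 85.1
grip_force: 0.0
```

```bash
python3 - <<'E'
from h import *
for n in('wrist','side','scene'): snap(n,n[0:2]+'6')
s=bot.observe();print(s['tcp_pos'],s['force'],s['opening'])
O=np.array([523.8,345.8]);a=np.radians(163.4);x=np.array([np.cos(a),np.sin(a)]);y=np.array([-x[1],x[0]])
for X in(31,38,62,68): print(X,[np.round(proj(f,[*(O+X*x),44],f=='wr6')) for f in('wr6','si6','sc6')])
w=cv2.imread('pics/wr6.png');b=cv2.imread('pics/si6.png');c=cv2.imread('pics/sc6.png')
u,v=map(int,proj('wr6',[*(O+45*x),40],1));print(u,v)
v0=max(0,v-60);u0=max(0,u-130)
A=cv2.resize(w[v0:v0+150,u0:u0+267],(800,450),interpolation=cv2.INTER_CUBIC)
B=np.hstack([cv2.resize(b[340:415,210:300],(400,150)),cv2.resize(c[325:375,205:275],(400,150))])
cv2.imwrite('pics/m6.png',np.vstack([A,B]));print(u0,v0)
E
```

```text
[578.14404953 330.42304409  89.46385071] [ 0.13300794  1.01928015 -0.15169855] 85.71352084893968
31 [array([165., 260.]), array([244., 362.]), array([240., 336.])]
38 [array([154., 260.]), array([247., 364.]), array([241., 339.])]
62 [array([120., 259.]), array([256., 372.]), array([245., 346.])]
68 [array([111., 259.]), array([258., 374.]), array([246., 348.])]
146 257
16 197
```

View pics/m6.png

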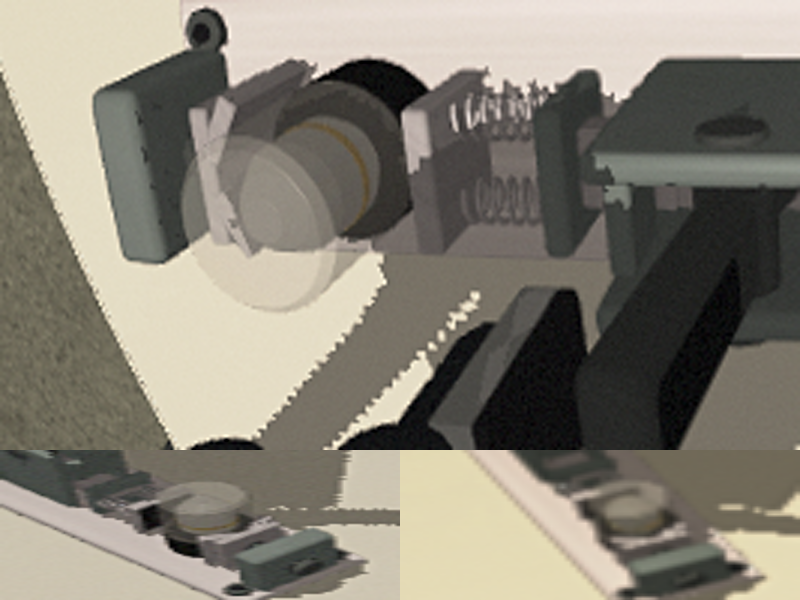

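The crop shows the jaw has moved one click: pad front at wrist about (151,257), i.e. clamp x≈39. The case is untouched in front of it, and the jaw-plate-to-pad spring gap is visible. Squeezing works, so I'll continue with a force reading just before home on each squeeze.

Call:
send_rows([
  {"tx": 0, "ty": 0, "tz": 0, "roll": 0},
  {"tx": 0, "ty": 0, "tz": 0, "roll": 0},
  {"tx": 0, "ty": 0, "tz": 0, "roll": 0},
  {"tx": 0, "ty": 0, "tz": 0, "roll": 0},
  {"tx": 0, "ty": 0, "tz": 0, "roll": 0},
], grip=0.53)

```text
t: 12.55
tcp_pos: [576.5, 331.7, 90.7]
tool_rot: [[0.282, 0.959, -0.002], [0.959, -0.282, 0.001], [0.001, -0.002, -1.0]]
force: [-10.2, 0.5, 7.8]
opening: 40.4
grip_force: 5.9
```

Call:
send_rows([
  {"tx": 0, "ty": 0, "tz": 0, "roll": 0},
  {"tx": 0, "ty": 0, "tz": 0, "roll": 0},
  {"tx": 0, "ty": 0, "tz": 0, "roll": 0},
], grip=0.6)

```text
t: 12.85
tcp_pos: [576.8, 331.6, 91.0]
tool_rot: [[0.282, 0.959, -0.002], [0.959, -0.282, 0.002], [0.001, -0.002, -1.0]]
force: [-6.1, 1.6, 9.7]
opening: 36.4
grip_force: 35.0
```

Call:
send_rows([
  {"tx": 0, "ty": 0, "tz": 0, "roll": 0},
  {"tx": 0, "ty": 0, "tz": 0, "roll": 0},
  {"tx": 0, "ty": 0, "tz": 0, "roll": 0},
  {"tx": 0, "ty": 0, "tz": 0, "roll": 0},
  {"tx": 0, "ty": 0, "tz": 0, "roll": 0},
], grip=0)

```text
t: 13.35
tcp_pos: [578.2, 330.4, 89.5]
tool_rot: [[0.283, 0.959, 0.001], [0.959, -0.283, -0.0], [0.0, 0.001, -1.0]]
force: [0.4, 0.0, 0.7]
opening: 85.5
grip_force: 0.0
```

```bash
cat > track.py <<'E'
from h import *
import sys
n=sys.argv[1]; snap('wrist',n); w0=cv2.imread('pics/wr6.png'); w=cv2.imread(f'pics/{n}.png')
# crop coords (m6, scale 3, origin 16,197) -> templates
for nm,(x0,y0,x1,y1) in dict(pad=(400,60,490,255),plate=(535,65,605,255),case=(240,110,380,200),Vpost=(92,60,200,265),house=(640,60,790,150)).items():
    x0,x1=16+x0//3,16+x1//3;y0,y1=197+y0//3,197+y1//3
    S=8;T=w0[y0:y1,x0:x1];R=w[y0-6:y1+6,max(0,x0-45):x1+25]
    up=lambda i:cv2.resize(i,None,fx=4,fy=4,interpolation=cv2.INTER_CUBIC)
    r=cv2.matchTemplate(up(R),up(T),cv2.TM_CCOEFF_NORMED);_,m,_,l=cv2.minMaxLoc(r)
    print(nm,'du',l[0]/4+max(0,x0-45)-x0,'dv',l[1]/4-6,'score',round(m,3))
s=bot.observe();print(s['t'],s['tcp_pos'].round(1))
E
python3 track.py k2
```

```text
pad du -10.0 dv -2.75 score 0.666
plate du -10.25 dv -0.25 score 0.925
case du -2.0 dv 0.0 score 0.988
Vpost du 0.0 dv 0.0 score 0.989
house du -0.25 dv 0.25 score 0.991
13.4 [578.2 330.4  89.4]
```

Call:
send_rows([
  {"tx": 0, "ty": 0, "tz": 0, "roll": 0},
  {"tx": 0, "ty": 0, "tz": 0, "roll": 0},
  {"tx": 0, "ty": 0, "tz": 0, "roll": 0},
  {"tx": 0, "ty": 0, "tz": 0, "roll": 0},
  {"tx": 0, "ty": 0, "tz": 0, "roll": 0},
], grip=0.53)

```text
t: 13.9
tcp_pos: [575.9, 331.8, 90.9]
tool_rot: [[0.282, 0.96, -0.003], [0.96, -0.282, 0.001], [0.0, -0.004, -1.0]]
force: [-13.3, 0.1, 10.3]
opening: 40.0
grip_force: 7.5
```

Call:
send_rows([
  {"tx": 0, "ty": 0, "tz": 0, "roll": 0},
  {"tx": 0, "ty": 0, "tz": 0, "roll": 0},
  {"tx": 0, "ty": 0, "tz": 0, "roll": 0},
], grip=0.6)

```text
t: 14.2
tcp_pos: [576.9, 331.5, 91.3]
tool_rot: [[0.282, 0.959, -0.001], [0.959, -0.282, 0.002], [0.001, -0.002, -1.0]]
force: [-6.8, 0.6, 10.2]
opening: 36.5
grip_force: 35.2
```

Call:
send_rows([
  {"tx": 0, "ty": 0, "tz": 0, "roll": 0},
  {"tx": 0, "ty": 0, "tz": 0, "roll": 0},
  {"tx": 0, "ty": 0, "tz": 0, "roll": 0},
  {"tx": 0, "ty": 0, "tz": 0, "roll": 0},
  {"tx": 0, "ty": 0, "tz": 0, "roll": 0},
], grip=0)

```text
t: 14.7
tcp_pos: [578.2, 330.4, 89.4]
tool_rot: [[0.283, 0.959, 0.001], [0.959, -0.283, -0.0], [0.0, 0.001, -1.0]]
force: [0.9, 0.2, 0.6]
opening: 85.3
grip_force: 0.0
```

```bash
python3 track.py k3
```

```text
pad du -11.25 dv -3.0 score 0.654
plate du -16.0 dv -0.25 score 0.926
case du -3.0 dv 0.25 score 0.962
Vpost du 0.0 dv 0.0 score 0.982
house du -0.25 dv 0.25 score 0.991
14.75 [578.2 330.5  89.5]
```

The jaw is now loading: the plate moved a further 5.75 px, the pad and case only about 1 px, and the squeeze force rose by about 3 N. Grip is about 5 N. One more click.

Call:
send_rows([
  {"tx": 0, "ty": 0, "tz": 0, "roll": 0},
  {"tx": 0, "ty": 0, "tz": 0, "roll": 0},
  {"tx": 0, "ty": 0, "tz": 0, "roll": 0},
  {"tx": 0, "ty": 0, "tz": 0, "roll": 0},
  {"tx": 0, "ty": 0, "tz": 0, "roll": 0},
], grip=0.53)

```text
t: 15.25
tcp_pos: [575.2, 332.3, 91.4]
tool_rot: [[0.281, 0.96, -0.005], [0.96, -0.281, 0.002], [0.0, -0.005, -1.0]]
force: [-15.4, 1.4, 14.4]
opening: 40.5
grip_force: 12.8
```

Call:
send_rows([
  {"tx": 0, "ty": 0, "tz": 0, "roll": 0},
  {"tx": 0, "ty": 0, "tz": 0, "roll": 0},
  {"tx": 0, "ty": 0, "tz": 0, "roll": 0},
], grip=0.6)

```text
t: 15.55
tcp_pos: [577.1, 331.8, 91.8]
tool_rot: [[0.282, 0.959, -0.0], [0.959, -0.282, 0.002], [0.002, -0.001, -1.0]]
force: [-6.2, 0.7, 11.9]
opening: 36.1
grip_force: 35.7
```

Call:
send_rows([
  {"tx": 0, "ty": 0, "tz": 0, "roll": 0},
  {"tx": 0, "ty": 0, "tz": 0, "roll": 0},
  {"tx": 0, "ty": 0, "tz": 0, "roll": 0},
  {"tx": 0, "ty": 0, "tz": 0, "roll": 0},
  {"tx": 0, "ty": 0, "tz": 0, "roll": 0},
], grip=0)

```text
t: 16.05
tcp_pos: [578.2, 330.4, 89.4]
tool_rot: [[0.283, 0.959, 0.001], [0.959, -0.283, -0.0], [0.0, 0.001, -1.0]]
force: [-0.2, 0.1, 0.4]
opening: 85.2
grip_force: 0.0
```

```bash
python3 track.py k4; python3 - <<'E'
import cv2,numpy as np
# track relative to k3 over k2: finer templates around the pad using k2 as reference
def tr(a,b,x0,y0,x1,y1):
    A=cv2.imread(f'pics/{a}.png');B=cv2.imread(f'pics/{b}.png');up=lambda i:cv2.resize(i,None,fx=4,fy=4,interpolation=cv2.INTER_CUBIC)
    r=cv2.matchTemplate(up(B[y0-3:y1+3,x0-16:x1+6]),up(A[y0:y1,x0:x1]),cv2.TM_CCOEFF_NORMED);_,m,_,l=cv2.minMaxLoc(r);return l[0]/4-16,round(m,3)
for a,b in(('k2','k3'),('k3','k4'),('k2','k4')): print(a,b,'pad',tr(a,b,145,216,160,226),'plate',tr(a,b,180,217,208,285),'case',tr(a,b,90,235,140,265),'base',tr(a,b,120,215,150,228))
E
```

```text
pad du -11.25 dv -3.0 score 0.655
plate du -25.25 dv -0.75 score 0.883
case du -3.25 dv 0.25 score 0.952
Vpost du 0.0 dv 0.0 score 0.981
house du -0.25 dv 0.25 score 0.991
16.1 [578.1 330.4  89.4]
k2 k3 pad (-1.25, 0.995) plate (-6.0, 0.967) case (-1.0, 0.964) base (-1.0, 0.988)
k3 k4 pad (0.0, 0.997) plate (-9.5, 0.943) case (-0.25, 0.992) base (-0.25, 0.993)
k2 k4 pad (-1.25, 0.995) plate (-15.25, 0.909) case (-1.0, 0.955) base (-1.0, 0.988)
```

Plate-to-pad compression since contact is about 14 px, or 10 mm, so about 14 N. That agrees with the felt rise in squeeze force. Another click could peak near 28 N, so I stop here, retreat and check.

Call:
send_rows([
  {"tx": 0, "ty": -0.004, "tz": 0, "roll": 0},
  {"tx": 0, "ty": 0, "tz": -0.02, "roll": 0},
  {"tx": 0, "ty": 0, "tz": -0.035, "roll": 0},
  {"tx": 0, "ty": 0, "tz": -0.04, "roll": 0},
  {"tx": 0, "ty": 0, "tz": -0.03, "roll": 0},
])

```text
t: 16.6
tcp_pos: [574.1, 331.9, 217.3]
tool_rot: [[0.283, 0.959, 0.003], [0.959, -0.283, 0.001], [0.002, 0.002, -1.0]]
force: [0.5, -0.0, -0.1]
opening: 85.5
grip_force: 0.0
```

Call:
send_rows([
  {"tx": 0, "ty": 0, "tz": -0.01, "roll": 0},
  {"tx": 0, "ty": 0, "tz": 0, "roll": 0},
  {"tx": 0, "ty": 0, "tz": 0, "roll": 0},
  {"tx": 0, "ty": 0, "tz": 0, "roll": 0},
])

```text
t: 17.0
tcp_pos: [573.3, 331.4, 221.5]
tool_rot: [[0.283, 0.959, -0.004], [0.959, -0.283, -0.002], [-0.003, -0.003, -1.0]]
force: [-0.1, 0.7, -0.2]
opening: 85.1
grip_force: 0.0
```

```bash
python3 - <<'E'
from h import *
snap('wrist','w9');snap('side','s9');s=bot.observe();print(s['t'],s['tcp_pos'],s['force'])
w=cv2.imread('pics/w9.png')[140:290,110:370];b=cv2.imread('pics/s9.png')[290:425,180:300]
cv2.imwrite('pics/m9.png',np.vstack([cv2.resize(w,(560,320),interpolation=cv2.INTER_CUBIC),cv2.resize(b,(560,280))]))
E
```

```text
17.1 [573.50278893 331.52594406 222.20576681] [ 0.99325801 -0.32417891  0.68417395]
```

View pics/m9.png

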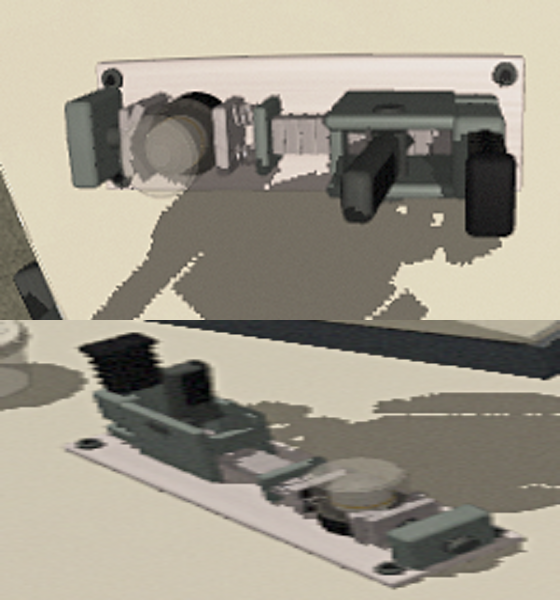

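The case is upright in the V jaw at crop (170,140). The pad is pressed on it with shortened springs, the trigger is back at rest, and the robot is clear of everything.

```bash
python3 -c "
from bench import bot
print(bot.job_done())"
```

```text
the job is handed in; nothing more can be done
None
```

The objective case stands upright on the clamp base, gripped after four clicks at about 14 N (estimated from roughly 10 mm of pad compression, not read directly), with the trigger released, the robot clear, and the job handed in at about 17 s.

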